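# Offer up the flap of an insect rearing box to its hinge

## Task

The side flap of the white rearing box has come off: take the loose flap that fits, the one with a single knuckle in the middle of its edge, by its handle and, without knocking the box, bring that knuckle into the gap between the box's two knuckles, the flap level and swung right up away from the box, so that all three holes line up for the pin. Leave the other things where they are. Finish still holding the flap there in the air, steady and lined up, carried by your grip alone and not leaning on the box.

Things in the scene. Friction and masses are not known exactly. Their poses are not given: they have to be found in the camera images.
- box_gap (a point): Point on the box's hinge axis half-way between its two knuckles, 110 mm above the bench: the middle of the flap's knuckle belongs here. x along the hinge axis, y level towards the box (its wall begins 14 mm along +y), z up. The knuckles are steel tubes along x, 20 mm outside, 10 mm hole, from 19 to 49 mm on either side; the 38 mm gap is open above and below.
- flap_grip (a point): The flap that fits: centre of its handle, 22 mm above the flap's underside. White plate 100 (x) x 80 (y) x 6 mm, about 0.2 kg, flat on the bench, with a grey upright handle bar in its middle: 50 mm long along x, 14 mm thick along y, from the plate's top (6 mm) to 39 mm above the underside. z up; the single knuckle is on the +y side.
- flap_knuckle (a point): Middle of the hole of the flap's single steel knuckle, 54 mm along +y from the handle's middle and 12 mm below flap_grip (10 mm above the flap's underside). A tube along x, 30 mm long, 20 mm outside, 10 mm hole. x along the hole, y away from the handle, z up.
- flap: The same flap that fits; origin in the middle of its underside, below the handle, axes as for flap_grip.
- box: Closed white plastic rearing box, 200 (x) x 140 (y) x 125 mm high, fixed on the bench, with an opening in its -y side and the hinge knuckles above that opening; origin in the middle of its underside, axes as for box_gap, which lies 84 mm along -y.
- spare: The flap of another box, to be left alone: same plate and handle, but with two knuckles (each 26 mm long) at the ends of its edge and none in the middle. Origin in the middle of its underside.
- pin: The steel hinge pin lying on the bench, to be left alone: 6 mm thick, 104 mm long along its x, with a 24 mm bent end. Origin at the middle of its length on the bench.
- jar: A glass specimen jar, 60 mm wide and 85 mm high, to be left alone. Origin in the middle of its foot.
- dishes: Two stacked glass culture dishes, 90 mm wide and 34 mm high together, to be left alone. Origin in the middle of the underside.
There are look-alikes about, which are no part of the job. Leave any pink look-alike of the flap alone.

How it is judged (in metres and radians):
On the way:
1. the flap is lifted off the bench in the gripper (height (world z) of flap above 0.03 m and contact force between the fingers and flap above 1 N), for 0.2 s.
At the end, for the whole second after the job is handed in: Flap held still (<20 mm/s) by the fingers, its knuckle within 4 mm of the gap's middle along each axis, holes parallel within 0.08 rad, flap level within 0.2 rad and pointing away from the box, under 1.2 N between flap and box; spare flap, pin, jar and dishes within 20 mm of their starts (x of flap_knuckle in the frame of box_gap between -0.004 and 0.004 m and y of flap_knuckle in the frame of box_gap between -0.004 and 0.004 m and z of flap_knuckle in the frame of box_gap between -0.004 and 0.004 m and angle between the x axis of flap_knuckle and the x axis of box_gap, either way round below 0.08 rad and angle between flap's own z axis and vertical below 0.2 rad and y of flap_grip in the frame of box_gap below -0.04 m and contact force between the fingers and flap above 2 N and contact force between flap and box below 1.2 N and linear speed of flap below 0.02 m/s and distance of each of spare, pin, jar, dishes from where it was at the start of the episode below 0.02 m); the arm keeps its last pose, push and grip.
It fails at once if the box is knocked with the flap (over 15 N) (contact force between flap and box above 15 N).
It fails at once if the box is knocked with the arm (over 15 N) (contact force between the arm and box above 15 N).
It fails at once if another thing is pushed away (distance of any of spare, pin, jar, dishes from where it was at the start of the episode above 0.03 m).
It also fails if it takes over 34 s, if anything falls off the work surface, if the arm or the gripper's body presses on something with over 40 N, if the wrist force passes 120 N, or if a joint passes its speed limit or range.

## Robot

A 6-joint arm with a two-finger parallel gripper is mounted at the origin on the work surface. World frame = base frame: x ahead of the robot, y to its left, z up, the work surface at z = 0. Lengths are in m, angles in degrees, forces in N, time in s.
With the tool pointing down it reaches from about 0.35 to 0.875 m from the base axis. Payload 4.2 kg.
Tool frame: the origin (TCP) lies midway between the tips of the shut fingers; the grasp point (between the pads) lies 19 mm behind it; z points along the fingers, y is the line along which they close (so a half turn about z gives the same grasp; the last joint's range is limited). The gripper opens to 87 mm and grips with 3 to 60 N. Pads are 19 mm wide; open, the fingers measure 117 mm over their backs; the gripper's body (75 mm by 190 mm) begins 51 mm behind the grasp point.
Start: joints at [-61.272, 22.042, 0.453, 0, -68.411, -14.817], TCP at [0.15, -0.607, 0.223] pointing down, gripper open.
Joint ranges: [-179.83, 179.83], [-69.29, 118.12], [-61.27, 80.66], [-181.25, 117.63], [-171.15, -9.14], [-177.46, 177.46]. Speed limits (degrees/s): [159.86, 159.86, 180, 180, 180, 180].

## Interface

Orientations are given as a 3x3 rotation matrix whose columns are the frame's x, y, z axes.
In Python, from station import sense, capture, camera_params, finish_job gives the robot as it stands.
- The arm moves only by the tool drive_tool, never from a script. Its argument "rows" is a list of rows, each an object of numbers: "tx", "ty", "tz": the shift along the tool's x, y, z in cm; "ax", "ay", "az": the turn, a rotation vector about the tool's x, y, z in rad; "claw": the finger opening in cm, from 0 to 8.7. In form: [{"tx": .., "ty": .., "tz": .., "ax": .., "ay": .., "az": .., "claw": ..}, ...]. A call has 1 to 10 rows; each row shifts and turns the commanded pose from where the row before left it, along the tool's axes as they then stand; what a row does not reach is not made up. A row lasts 1/12 s, in which the tool goes at most 41.7 mm and 7.16 degrees, less where a joint would pass 70% of its speed; a pose out of reach is approached as far as the arm can. A call with a gripper value outside its range is refused whole. The fingers move at their own pace and stop on an object; the grip force is fixed at half the most. Time passes only in rows, so rows that do not move let the fingers close. It gives the time, the measured TCP pose, the force, the opening and the grip force at its end, in the units of the state.
- sense(): the state, without advancing time (a new reading comes with each control period).
- capture(name): name is "scene" or "top" or "wrist"; returns (picture, depth): 480x640x3 uint8, red, green, blue; 480x640 float32, m along the optical axis (not along the pixel's ray), 0 where there is no reading.
- camera_params(name): a dict with "intrinsics" (3x3 intrinsics, pixels), "R" (3x3) and "t" (3): a world point X has camera coordinates R X + t; the wrist camera has in their place "tool_from_camera" (4x4, takes a point from camera to tool coordinates, whose origin is the TCP and whose axes are the flange's). Camera axes: x right, y down, z forward; pixel columns grow to the right and rows downward; lengths in m; the calibration is good to about 2 mm. A picture is of the moment at which its call begins: read the wrist's pose just before it. camera_params takes no time and is no camera call.
- finish_job(): hands the job in; it is judged then, once.
The state is a dict: "time_s": time; "joints": joint angles; "joint_velocities": joint speeds; "effort": joint torques, N m; "tcp_pos": TCP position; "ee_rot": TCP orientation; "wrist_force": force on the tool from outside, world axes, zero at the start; "moment": the same for the moment, N m; "gripper_width": opening from 0.0 (shut) to 1.0 (fully open); "gripper_force": force on a finger pad.
Only numpy, scipy, OpenCV 4.12 (cv2) and the standard library are available. Lean on these libraries where they do the work, as an engineer would, in place of code of your own. Each camera call takes 0.05 s, during which the arm holds its last target. There are 200 camera calls.

## Working session

There is one attempt and no reset: what is moved stays moved. The work goes in short steps, Python scripts to look and compute and a tool call to move; the robot and the scene stay as the last step left them, time stands still between calls to the robot, and variables do not carry over. Pictures are saved under pics/ and viewed, at most 10 in all, crops included, and the job is handed in when it is done.

Besides the shell and the picture viewer there is one more tool, called after ">>>" in YAML: its name, and indented under it one key for each argument. drive_tool: Moves the arm, as the interface text tells. Its arguments: {"type":"object","properties":{"rows":{"type":"array"}},"required":["rows"]}

```bash
mkdir -p pics; cat > h.py <<'E'
import numpy as np, cv2
from station import *
def snap(n):
    s=sense(); im,d=capture(n); p=camera_params(n)
    K=np.array(p["intrinsics"])
    if n=="wrist":
        T=np.array(p["tool_from_camera"]); Rw=np.array(s["ee_rot"]); 
        Rc=Rw@T[:3,:3]; c=Rw@T[:3,3]+np.array(s["tcp_pos"])
    else:
        R=np.array(p["R"]); Rc=R.T; c=-R.T@np.array(p["t"])
    return im,d,K,Rc,c
def px(K,Rc,c,d,u,v,r=1):
    z=d[v-r:v+r+1,u-r:u+r+1]; z=np.median(z[z>0])
    return c+Rc@(z*np.linalg.inv(K)@[u,v,1])
def ray(K,Rc,c,u,v,z):
    q=Rc@np.linalg.inv(K)@[u,v,1]; return c+q*(z-c[2])/q[2]
def save(n,S):
    cv2.imwrite(f"pics/{n}.png",cv2.cvtColor(S[0],cv2.COLOR_RGB2BGR)); np.savez(f"{n}.npz",im=S[0],d=S[1],K=S[2],Rc=S[3],c=S[4])
def load(n):
    z=np.load(f"{n}.npz"); return [z[k] for k in("im","d","K","Rc","c")]
E
python3 - <<'E'
from h import *
for n in("top","scene"):
    S=snap(n); save(n,S); print(n,S[4],S[3][:,2])
s=sense();print(s["time_s"],s["ee_rot"])
E
```

```text
top [ 0.45916339 -0.07331934  0.89787997] [ 0.06632675 -0.0178246  -0.99763873]
scene [1.0969219  0.51143282 0.60740976] [-0.56699773 -0.63120655 -0.52923706]
0.1 [[-9.70716816e-01 -2.40226015e-01 -5.69040420e-04]
 [-2.40226672e-01  9.70714923e-01  1.91927856e-03]
 [ 9.13153872e-05  1.99977466e-03 -9.99997996e-01]]
```

View pics/top.png

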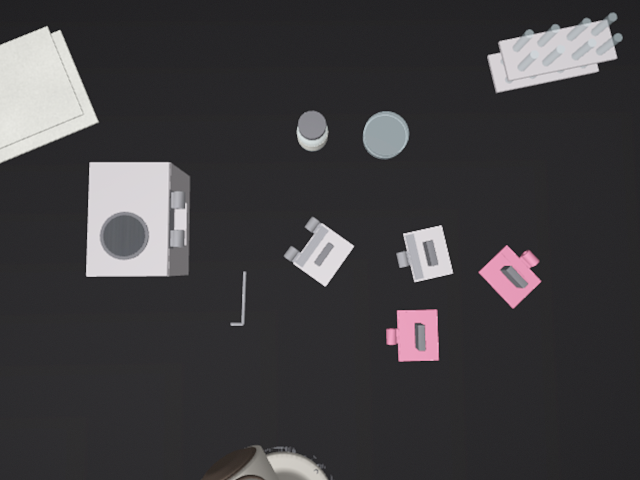

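View pics/scene.png

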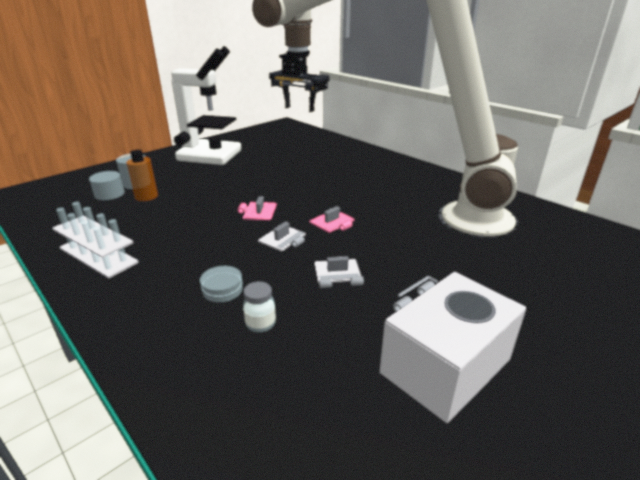

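Top view: the candidates for the flap are the white flap with one knuckle at (428,253), knuckle at (403,259); the white spare with two knuckles at (323,254); and the pink ones at (418,336) and (513,277). I choose the white one at (428,253). The box's knuckles are at about (177,200) and (177,238).

```bash
python3 - <<'E'
from h import *
S=load("top"); im=cv2.cvtColor(S[0],cv2.COLOR_RGB2BGR)
a=cv2.resize(im[215:290,385:465],None,fx=5,fy=5,interpolation=cv2.INTER_CUBIC)
b=cv2.resize(im[180:260,155:200],None,fx=4.6875,fy=4.6875,interpolation=cv2.INTER_CUBIC)
b=cv2.resize(im[180:255,150:210],None,fx=5,fy=5,interpolation=cv2.INTER_CUBIC)
cv2.imwrite("pics/crop1.png",np.hstack([a,b]))
for u,v in[(431,253),(403,259),(177,199),(177,238),(130,190),(182,219),(420,245),(300,200)]: print(u,v,px(*S[2:],S[1],u,v).round(4))
E
```

```text
431 253 [ 0.4849 -0.2945  0.0388]
403 259 [ 0.4743 -0.2436  0.0183]
177 199 [0.5826 0.1721 0.1192]
177 238 [0.5139 0.1715 0.1188]
130 190 [0.5984 0.2523 0.124 ]
182 219 [0.5586 0.1937 0.018 ]
420 245 [ 0.5024 -0.2813  0.0048]
300 200 [ 0.5972 -0.0395 -0.0007]
```

View pics/crop1.png

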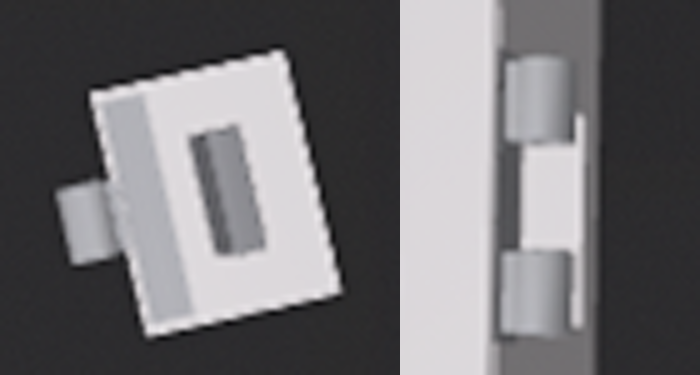

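The crop shows that the flap at (428,253) has a single knuckle in the middle of its edge. The box's gap lies between its two knuckles. I'm moving over the flap.

>>> drive_tool:
  rows:
    - {"tx": -3.33,"ty": 1.85,"tz": 0.44}
    - {"tx": -3.33,"ty": 1.85,"tz": 0.44}
    - {"tx": -3.33,"ty": 1.85,"tz": 0.44}
    - {"tx": -3.33,"ty": 1.85,"tz": 0.44}
    - {"tx": -3.33,"ty": 1.85,"tz": 0.44}
    - {"tx": -3.33,"ty": 1.85,"tz": 0.44}
    - {"tx": -3.33,"ty": 1.85,"tz": 0.44}
    - {"tx": -3.33,"ty": 1.85,"tz": 0.44}
    - {"tx": -3.33,"ty": 1.85,"tz": 0.44}
    - {"tx": -3.33,"ty": 1.85,"tz": 0.44}

```text
invalid input at $.rows[0]: expected keys tx, ty, tz, ax, ay, az, claw
```

>>> drive_tool:
  rows:
    - {"tx": -3.33,"ty": 1.85,"tz": 0.44}
    - {"tx": -3.33,"ty": 1.85,"tz": 0.44}
    - {}

```text
invalid input at $.rows[0]: expected keys tx, ty, tz, ax, ay, az, claw
```

```bash
python3 - <<'E'
from h import *
S=snap("wrist"); save("w1",S); print(S[4],S[3].round(3),S[2]); s=sense();print(s["time_s"],s["tcp_pos"],s["joints"])
E
```

```text
[ 0.07888422 -0.62428003  0.38405443] [[-0.24   0.936  0.259]
 [ 0.971  0.231  0.066]
 [ 0.002  0.267 -0.964]] [[402.86759515   0.         321.03984436]
 [  0.         402.86759515 243.40413059]
 [  0.           0.           1.        ]]
0.15 [ 0.15016838 -0.60622952  0.22169265] [-6.12714088e+01  2.20839766e+01  3.99500848e-01 -1.86257511e-02
 -6.84140912e+01 -1.48168647e+01]
```

View pics/w1.png

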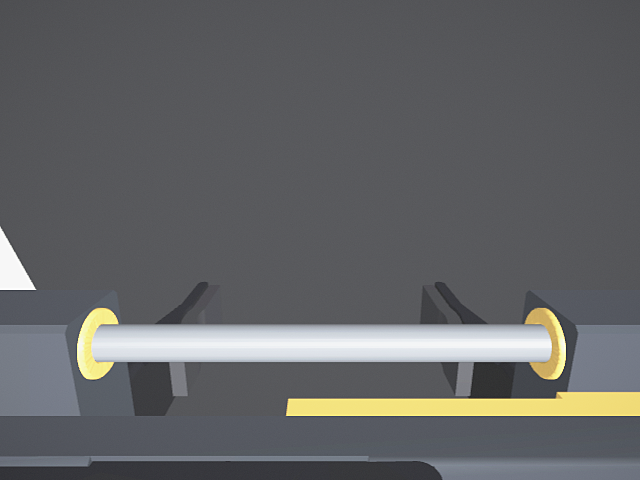

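The wrist view shows only bare bench between the fingers, because the moves were refused: every key is needed.

>>> drive_tool:
  rows:
    - {"tx": -3.7,"ty": 1.8,"tz": 0.17,"ax": 0,"ay": 0,"az": 0,"claw": 8.7}
    - {"tx": -3.7,"ty": 1.8,"tz": 0.17,"ax": 0,"ay": 0,"az": 0,"claw": 8.7}
    - {"tx": -3.7,"ty": 1.8,"tz": 0.17,"ax": 0,"ay": 0,"az": 0,"claw": 8.7}
    - {"tx": -3.7,"ty": 1.8,"tz": 0.17,"ax": 0,"ay": 0,"az": 0,"claw": 8.7}
    - {"tx": -3.7,"ty": 1.8,"tz": 0.17,"ax": 0,"ay": 0,"az": 0,"claw": 8.7}
    - {"tx": -3.7,"ty": 1.8,"tz": 0.17,"ax": 0,"ay": 0,"az": 0,"claw": 8.7}
    - {"tx": -3.7,"ty": 1.8,"tz": 0.17,"ax": 0,"ay": 0,"az": 0,"claw": 8.7}
    - {"tx": -3.7,"ty": 1.8,"tz": 0.17,"ax": 0,"ay": 0,"az": 0,"claw": 8.7}
    - {"tx": -3.7,"ty": 1.8,"tz": 0.17,"ax": 0,"ay": 0,"az": 0,"claw": 8.7}
    - {"tx": -3.7,"ty": 1.8,"tz": 0.17,"ax": 0,"ay": 0,"az": 0,"claw": 8.7}

```text
time_s: 0.98
tcp_pos: [0.4672, -0.3412, 0.2054]
ee_rot: [[-0.971, -0.241, -0.0], [-0.241, 0.971, 0.0], [0.0, 0.0, -1.0]]
wrist_force: [0.0, -1.6, 0.3]
gripper_width: 1.002
gripper_force: 0.0
```

>>> drive_tool:
  rows:
    - {"tx": -3.7,"ty": 1.8,"tz": 0.17,"ax": 0,"ay": 0,"az": 0,"claw": 8.7}
    - {"tx": -3.7,"ty": 1.8,"tz": 0.17,"ax": 0,"ay": 0,"az": 0,"claw": 8.7}
    - {"tx": 0,"ty": 0,"tz": 0,"ax": 0,"ay": 0,"az": 0,"claw": 8.7}
    - {"tx": 0,"ty": 0,"tz": 0,"ax": 0,"ay": 0,"az": 0,"claw": 8.7}

```text
time_s: 1.32
tcp_pos: [0.5306, -0.2884, 0.2012]
ee_rot: [[-0.97, -0.244, -0.001], [-0.244, 0.97, 0.001], [0.001, 0.001, -1.0]]
wrist_force: [-0.4, -1.2, -0.4]
gripper_width: 1.002
gripper_force: 0.0
```

```bash
python3 - <<'E'
from h import *
S=snap("wrist"); save("w2",S); s=sense();print(s["time_s"],s["tcp_pos"],s["joints"])
E
```

```text
1.3667 [ 0.52954652 -0.28939626  0.20146614] [-1.33041445e+01  2.08619651e+01 -4.47753990e+00 -6.16021106e-03
 -6.47447456e+01 -6.26868003e+01]
```

View pics/w2.png

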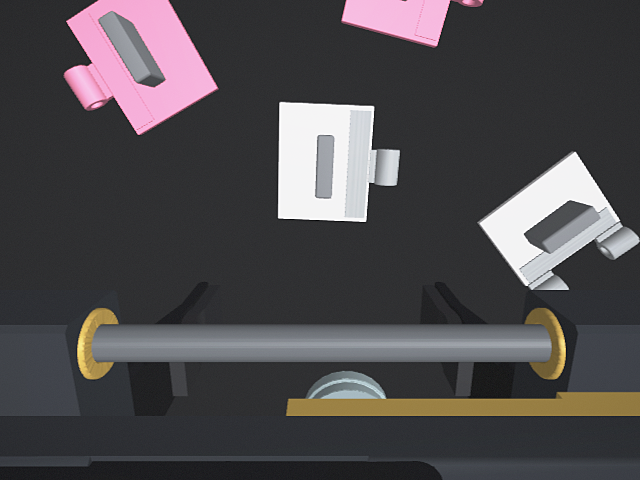

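The wrist view shows the white flap: handle at (325,167), knuckle at (385,167). The spare is at right (560,225), with the pink ones at top. I'll measure it with depth.

```bash
cat >> h.py <<'E'
def cloud(S,step=1):
    im,d,K,Rc,c=S; v,u=np.mgrid[0:480,0:640]; 
    P=np.stack([u,v,np.ones_like(u)],-1)@np.linalg.inv(K).T*d[...,None]
    W=P@Rc.T+c; W[d<=0]=np.nan; return W
def rect(P):
    r=cv2.minAreaRect((P[:,:2]*1000).astype(np.float32)); return np.round(np.array(r[0])/1000,4),r[1],r[2]
E
python3 - <<'E'
from h import *
S=load("w2"); W=cloud(S); 
R=W[95:228,272:405].reshape(-1,3); R=R[~np.isnan(R).any(1)]
print("levels",np.histogram(R[:,2]*1000,bins=np.arange(-5,50,2.5)))
h=R[R[:,2]>.033]; print("handle",rect(h),np.median(h[:,2]),len(h))
p=R[(R[:,2]>.003)]; 
# flap yaw from handle
K=W[140:190,376:402].reshape(-1,3);K=K[K[:,2]>.012]; print("knuckle",rect(K),K.max(0),np.median(K,0))
p=W[100:222,275:372].reshape(-1,3);p=p[(p[:,2]>.003)&(p[:,2]<.012)];print("plate",rect(p))
# two-view check of handle centre
T=load("top");print("top ray", ray(*T[2:],431.0,253,.039),ray(*S[2:],326,166.5,.039))
E
```

```text
levels (array([   1, 2020, 3986,  314, 7383, 1994,   46,   65,  161,  419,  136,
          0,    0,    0,    0,    0,   31,  922,  154,    0,    0]), array([-5. , -2.5,  0. ,  2.5,  5. ,  7.5, 10. , 12.5, 15. , 17.5, 20. ,
       22.5, 25. , 27.5, 30. , 32.5, 35. , 37.5, 40. , 42.5, 45. , 47.5]))
handle (array([ 0.4847, -0.297 ]), (49.90848922729492, 13.980030059814453), 11.80753231048584) 0.039166694124563695 1107
knuckle (array([ 0.4736, -0.2444]), (29.795473098754883, 19.477859497070312), 11.145987510681152) [ 0.48971529 -0.23322482  0.02172592] [ 0.47338473 -0.24543883  0.0187702 ]
plate (array([ 0.4847, -0.2975]), (102.5738296508789, 83.02318572998047), 14.19813346862793)
top ray [ 0.48493966 -0.29440823  0.039     ] [ 0.4838691  -0.29613797  0.039     ]
```

>>> drive_tool:
  rows:
    - {"tx": 2.3,"ty": 0.2,"tz": 1.0,"ax": 0,"ay": 0,"az": 0.02,"claw": 3.8}
    - {"tx": 2.25,"ty": 0.16,"tz": 1.0,"ax": 0,"ay": 0,"az": 0.02,"claw": 3.8}
    - {"tx": 0,"ty": 0,"tz": 3,"ax": 0,"ay": 0,"az": 0,"claw": 3.8}
    - {"tx": 0,"ty": 0,"tz": 3,"ax": 0,"ay": 0,"az": 0,"claw": 3.8}
    - {"tx": 0,"ty": 0,"tz": 3,"ax": 0,"ay": 0,"az": 0,"claw": 3.8}
    - {"tx": 0,"ty": 0,"tz": 2.5,"ax": 0,"ay": 0,"az": 0,"claw": 3.8}
    - {"tx": 0,"ty": 0,"tz": 0,"ax": 0,"ay": 0,"az": 0,"claw": 3.8}
    - {"tx": 0,"ty": 0,"tz": 0,"ax": 0,"ay": 0,"az": 0,"claw": 3.8}

```text
time_s: 2.03
tcp_pos: [0.4827, -0.2981, 0.0666]
ee_rot: [[-0.98, -0.2, -0.003], [-0.2, 0.98, 0.0], [0.003, 0.001, -1.0]]
wrist_force: [1.2, -0.2, 0.3]
gripper_width: 0.489
gripper_force: 0.0
```

```bash
python3 - <<'E'
from h import *
S=load("w2"); W=cloud(S); print("band z",np.nanmedian(W[120:210,350:366,2]),"plate z",np.nanmedian(W[110:210,285:312,2]))
s=sense();print(s["time_s"],s["tcp_pos"],s["ee_rot"])
E
```

```text
band z 0.007763993453139911 plate z 0.006322120452943253
2.0333 [ 0.48271218 -0.29806288  0.06662745] [[-9.79792765e-01 -1.99994100e-01 -2.91507925e-03]
 [-1.99996082e-01  9.79796614e-01  4.02198085e-04]
 [ 2.77574753e-03  9.77075202e-04 -9.99995670e-01]]
```

>>> drive_tool:
  rows:
    - {"tx": -0.2,"ty": 0.06,"tz": 2.0,"ax": 0,"ay": 0,"az": 0,"claw": 3.8}
    - {"tx": 0,"ty": 0,"tz": 2.0,"ax": 0,"ay": 0,"az": 0,"claw": 3.8}
    - {"tx": 0,"ty": 0,"tz": 1.3,"ax": 0,"ay": 0,"az": 0,"claw": 3.8}
    - {"tx": 0,"ty": 0,"tz": 0,"ax": 0,"ay": 0,"az": 0,"claw": 3.8}
    - {"tx": 0,"ty": 0,"tz": 0,"ax": 0,"ay": 0,"az": 0,"claw": 3.8}

```text
time_s: 2.45
tcp_pos: [0.4869, -0.2971, 0.0158]
ee_rot: [[-0.98, -0.201, 0.002], [-0.201, 0.98, -0.001], [-0.002, -0.002, -1.0]]
wrist_force: [-0.3, 0.4, 0.5]
gripper_width: 0.436
gripper_force: 0.0
```

>>> drive_tool:
  rows:
    - {"tx": 0,"ty": 0,"tz": 0,"ax": 0,"ay": 0,"az": 0,"claw": 0}
    - {"tx": 0,"ty": 0,"tz": 0,"ax": 0,"ay": 0,"az": 0,"claw": 0}
    - {"tx": 0,"ty": 0,"tz": 0,"ax": 0,"ay": 0,"az": 0,"claw": 0}
    - {"tx": 0,"ty": 0,"tz": 0,"ax": 0,"ay": 0,"az": 0,"claw": 0}
    - {"tx": 0,"ty": 0,"tz": 0,"ax": 0,"ay": 0,"az": 0,"claw": 0}
    - {"tx": 0,"ty": 0,"tz": 0,"ax": 0,"ay": 0,"az": 0,"claw": 0}

```text
time_s: 2.95
tcp_pos: [0.4864, -0.2964, 0.0148]
ee_rot: [[-0.979, -0.202, 0.001], [-0.202, 0.979, -0.0], [-0.001, -0.001, -1.0]]
wrist_force: [-0.2, -0.3, 4.1]
gripper_width: 0.16
gripper_force: 30.0
```

>>> drive_tool:
  rows:
    - {"tx": 0,"ty": 0,"tz": -1,"ax": 0,"ay": 0,"az": 0,"claw": 0}
    - {"tx": 0,"ty": 0,"tz": -2,"ax": 0,"ay": 0,"az": 0,"claw": 0}
    - {"tx": 0,"ty": 0,"tz": -2.5,"ax": 0,"ay": 0,"az": 0,"claw": 0}
    - {"tx": 0,"ty": 0,"tz": -2.5,"ax": 0,"ay": 0,"az": 0,"claw": 0}
    - {"tx": 0,"ty": 0,"tz": -2.5,"ax": 0,"ay": 0,"az": 0,"claw": 0}
    - {"tx": 0,"ty": 0,"tz": -2,"ax": 0,"ay": 0,"az": 0.04,"claw": 0}
    - {"tx": 0,"ty": 0,"tz": 0,"ax": 0,"ay": 0,"az": 0.05,"claw": 0}
    - {"tx": 0,"ty": 0,"tz": 0,"ax": 0,"ay": 0,"az": 0.06,"claw": 0}
    - {"tx": 0,"ty": 0,"tz": 0,"ax": 0,"ay": 0,"az": 0.045,"claw": 0}

```text
time_s: 3.7
tcp_pos: [0.4856, -0.2959, 0.1397]
ee_rot: [[-1.0, -0.005, 0.0], [-0.005, 1.0, 0.001], [-0.0, 0.001, -1.0]]
wrist_force: [0.1, 0.1, -2.1]
gripper_width: 0.162
gripper_force: 30.0
```

>>> drive_tool:
  rows:
    - {"tx": -0.6,"ty": 1.5,"tz": 0,"ax": 0,"ay": 0,"az": 0,"claw": 0}
    - {"tx": -0.6,"ty": 3,"tz": 0,"ax": 0,"ay": 0,"az": 0,"claw": 0}
    - {"tx": -0.6,"ty": 3,"tz": 0,"ax": 0,"ay": 0,"az": 0,"claw": 0}
    - {"tx": -0.6,"ty": 3,"tz": 0,"ax": 0,"ay": 0,"az": 0,"claw": 0}
    - {"tx": -0.6,"ty": 3,"tz": 0,"ax": 0,"ay": 0,"az": 0,"claw": 0}
    - {"tx": -0.6,"ty": 3,"tz": 0,"ax": 0,"ay": 0,"az": 0,"claw": 0}
    - {"tx": -0.6,"ty": 3,"tz": 0,"ax": 0,"ay": 0,"az": 0,"claw": 0}
    - {"tx": -0.6,"ty": 3,"tz": 0,"ax": 0,"ay": 0,"az": 0,"claw": 0}
    - {"tx": -0.6,"ty": 3,"tz": 0,"ax": 0,"ay": 0,"az": 0,"claw": 0}
    - {"tx": -0.6,"ty": 3,"tz": 0,"ax": 0,"ay": 0,"az": 0,"claw": 0}

```text
time_s: 4.53
tcp_pos: [0.5432, -0.0093, 0.1392]
ee_rot: [[-1.0, -0.008, -0.001], [-0.008, 1.0, 0.0], [0.001, 0.0, -1.0]]
wrist_force: [1.1, -0.5, -1.9]
gripper_width: 0.162
gripper_force: 30.0
```

>>> drive_tool:
  rows:
    - {"tx": -0.3,"ty": 2,"tz": 0,"ax": 0,"ay": 0,"az": 0,"claw": 0}
    - {"tx": 0,"ty": 1,"tz": 0,"ax": 0,"ay": 0,"az": 0,"claw": 0}
    - {"tx": 0,"ty": 0,"tz": 0,"ax": 0,"ay": 0,"az": 0,"claw": 0}
    - {"tx": 0,"ty": 0,"tz": 0,"ax": 0,"ay": 0,"az": 0,"claw": 0}
    - {"tx": 0,"ty": 0,"tz": 0,"ax": 0,"ay": 0,"az": 0,"claw": 0}

```text
time_s: 4.95
tcp_pos: [0.546, 0.0184, 0.1391]
ee_rot: [[-1.0, -0.007, -0.001], [-0.007, 1.0, -0.0], [0.001, -0.0, -1.0]]
wrist_force: [-0.1, -0.3, -1.9]
gripper_width: 0.159
gripper_force: 30.0
```

```bash
python3 - <<'E'
from h import *
for n in("wrist","top","scene"):
    S=snap(n); save(n+"3",S)
s=sense();print(s["time_s"],s["tcp_pos"],s["ee_rot"],s["gripper_force"],s["joints"])
a=cv2.imread("pics/wrist3.png");b=cv2.imread("pics/top3.png");c=cv2.imread("pics/scene3.png")
cv2.imwrite("pics/m3.png",np.vstack([np.hstack([cv2.resize(a,(400,300)),cv2.resize(b,(400,300))]),np.hstack([cv2.resize(c[180:420,250:570],(400,300)),cv2.resize(b[160:280,130:290],(400,300))])]))
E
```

```text
5.1 [0.54634037 0.01817529 0.13917044] [[-9.99980618e-01 -6.21797615e-03 -3.16452610e-04]
 [-6.21794265e-03  9.99980663e-01 -1.06751258e-04]
 [ 3.17110267e-04 -1.04781504e-04 -9.99999944e-01]] 29.99928833451122 [ 1.89028222e+01  1.88764131e+01 -1.73856864e+01 -1.08348920e-04
 -5.37570356e+01 -1.08546493e+02]
```

View pics/m3.png

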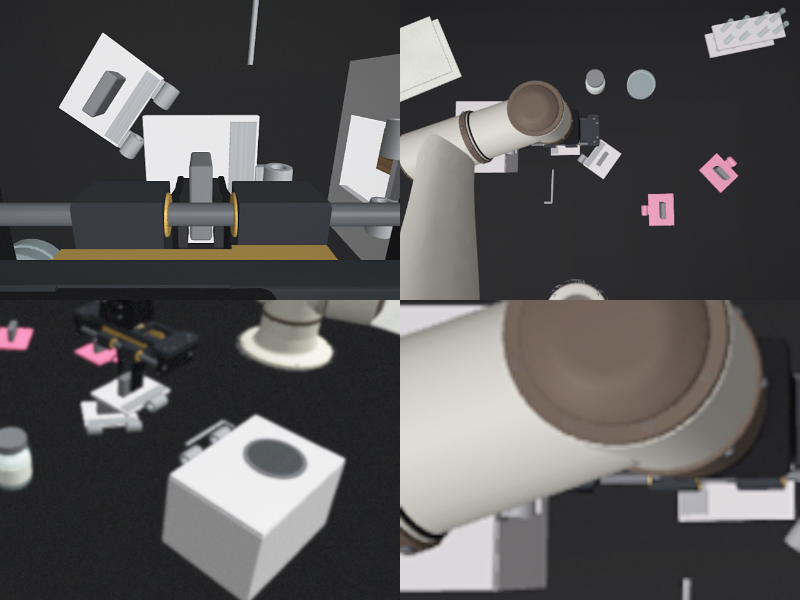

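The montage shows the flap held level. In the wrist view its knuckle end is at about (438,275), with the box's near knuckle at right at about (608,328). The scene view shows it short of the box. Next I'll measure both.

```bash
python3 - <<'E'
from h import *
S=load("top"); W=cloud(S)
for nm,(v0,v1) in dict(far=(186,212),near=(226,252)).items():
    R=W[v0:v1,168:192].reshape(-1,3); R=R[(R[:,2]>.106)&(R[:,1]<.184)]
    print(nm,rect(R),R.min(0),R.max(0),len(R))
B=W[155:285,80:175].reshape(-1,3);B=B[(B[:,2]>.119)&(B[:,1]>.18)];print("boxtop",rect(B),np.median(B[:,2]))
S=load("wrist3");W=cloud(S)
P=W[240:330,405:480].reshape(-1,3);P=P[(P[:,2]>.10)&(P[:,1]>.06)];print("flapK",P.min(0),P.max(0),len(P))
P=W[150:420,560:640].reshape(-1,3);P=P[(P[:,2]>.08)&(P[:,1]<.19)];print("boxK",P.min(0),P.max(0),len(P))
P=W[180:330,225:420].reshape(-1,3);P=P[(P[:,2]>.08)&(P[:,2]<.145)];print("plate",rect(P),np.median(P,0),P.min(0))
a=np.linalg.lstsq(np.c_[P[:,:2],np.ones(len(P))],P[:,2],rcond=None)[0];print("tilt",a)
im=cv2.imread("pics/wrist3.png")
cv2.imwrite("pics/c3.png",np.hstack([cv2.resize(im[220:340,380:500],None,fx=3.3,fy=3.3,interpolation=2),cv2.resize(im[260:380,520:640],None,fx=3.3,fy=3.3,interpolation=2)]))
S=load("scene");W=cloud(S)
E
```

```text
far (array([0.5814, 0.1729]), (29.91791343688965, 22.040494918823242), 0.0031112844590097666) [0.56649007 0.16187327 0.10679476] [0.59640819 0.18391381 0.12201681] 220
near (array([0.5135, 0.1731]), (21.79271697998047, 29.494979858398438), 89.78842163085938) [0.49875947 0.16216829 0.10701102] [0.528249   0.1839856  0.12190334] 214
boxtop (array([0.5477, 0.2558]), (141.68153381347656, 198.897216796875), 89.65502166748047) 0.12448735563892688
flapK [0.5281078  0.06001809 0.12521725] [0.54080646 0.08211481 0.14581648] 1454
boxK [0.48054712 0.05831518 0.08000294] [0.64750956 0.18691762 0.24424155] 9949
plate (array([0.5227, 0.0202]), (57.77478790283203, 84.50394439697266), 0.6516700983047485) [0.51509939 0.01877101 0.1308157 ] [ 0.49368384 -0.02230095  0.12616795]
tilt [0.02222901 0.01625466 0.11931978]
```

View pics/c3.png

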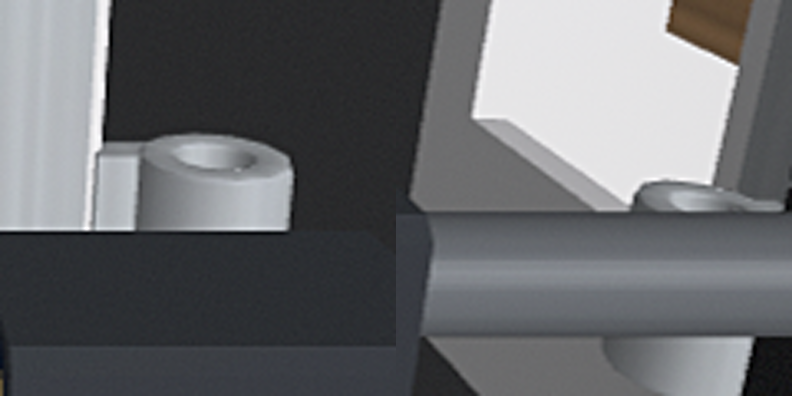

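The crops show the tube ends clearly: flap hole at (444.5,267), box near-knuckle end at (609,320). I'm lowering to hinge height and closing most of the distance.

>>> drive_tool:
  rows:
    - {"tx": -0.19,"ty": 0,"tz": 1.2,"ax": 0,"ay": 0,"az": 0,"claw": 0}
    - {"tx": -0.19,"ty": 0,"tz": 1.25,"ax": 0,"ay": 0,"az": 0,"claw": 0}
    - {"tx": 0,"ty": 1.5,"tz": 0,"ax": 0,"ay": 0,"az": 0,"claw": 0}
    - {"tx": 0,"ty": 1.5,"tz": 0,"ax": 0,"ay": 0,"az": 0,"claw": 0}
    - {"tx": 0,"ty": 1.5,"tz": 0,"ax": 0,"ay": 0,"az": 0,"claw": 0}
    - {"tx": 0,"ty": 1.0,"tz": 0,"ax": 0,"ay": 0,"az": 0,"claw": 0}
    - {"tx": 0,"ty": 0.5,"tz": 0,"ax": 0,"ay": 0,"az": 0,"claw": 0}
    - {"tx": 0,"ty": 0,"tz": 0,"ax": 0,"ay": 0,"az": 0,"claw": 0}
    - {"tx": 0,"ty": 0,"tz": 0,"ax": 0,"ay": 0,"az": 0,"claw": 0}
    - {"tx": 0,"ty": 0,"tz": 0,"ax": 0,"ay": 0,"az": 0,"claw": 0}

```text
time_s: 5.93
tcp_pos: [0.5498, 0.0787, 0.1146]
ee_rot: [[-1.0, -0.007, -0.0], [-0.007, 1.0, -0.0], [0.0, -0.0, -1.0]]
wrist_force: [-0.0, -0.5, -2.5]
gripper_width: 0.156
gripper_force: 30.0
```

```bash
python3 - <<'E'
from h import *
for n in("wrist","scene"):
    S=snap(n); save(n+"4",S)
s=sense();print(s["time_s"],s["tcp_pos"],s["ee_rot"][0],s["ee_rot"][1])
a=cv2.imread("pics/wrist4.png");c=cv2.imread("pics/scene4.png")
cv2.imwrite("pics/m4.png",np.hstack([cv2.resize(a[200:360,430:640],(400,305)),cv2.resize(c[260:410,340:536],(400,305))]))
S=load("wrist4");W=cloud(S)
for nm,c0,c1,y0,y1 in(("flap",405,480,.105,.14),("box",480,640,.155,.1835)):
    P=W[220:420,c0:c1].reshape(-1,3);P=P[(P[:,2]>.09)&(P[:,2]<.13)&(P[:,1]>y0)&(P[:,1]<y1)&(P[:,0]<.6)]
    print(nm,len(P),np.percentile(P,[0.5,5,50,95,99.5],axis=0).round(4))
E
```

```text
6.0333 [0.54987296 0.07865723 0.11466248] [-9.99975211e-01 -7.03989795e-03 -1.27868026e-04] [-7.03988573e-03  9.99975215e-01 -9.57215294e-05]
flap 2004 [[0.513  0.1144 0.1024]
 [0.5178 0.1155 0.1048]
 [0.5344 0.1249 0.1089]
 [0.5417 0.138  0.1198]
 [0.5441 0.1398 0.1206]]
box 3392 [[0.5096 0.1613 0.1063]
 [0.511  0.162  0.1113]
 [0.5218 0.1708 0.1183]
 [0.5898 0.1825 0.1205]
 [0.5947 0.1834 0.1213]]
```

View pics/m4.png

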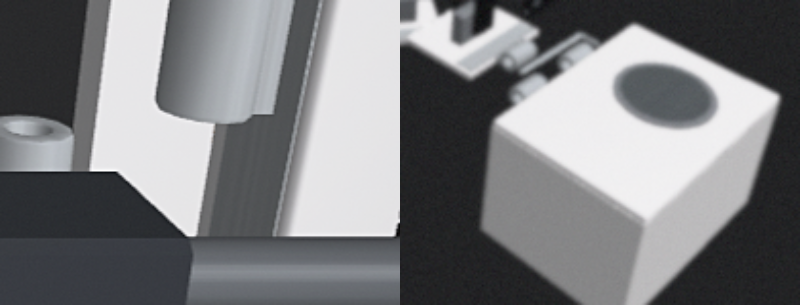

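The wrist crop shows the flap knuckle's end face at left, pixel (446,267), and the box's near knuckle ending at about (540,264). The gap lies to its +x side. Now a finer comparison of the x edges and heights.

```bash
python3 - <<'E'
from h import *
S=load("wrist4");W=cloud(S)
# tubes: near box knuckle
P=W[195:275,500:600].reshape(-1,3);P=P[(P[:,1]>.155)&(P[:,1]<.1835)&(P[:,2]>.10)&(P[:,2]<.125)]
print("boxnear",np.percentile(P,[.5,50,99.5],axis=0).round(4))
P=P[np.abs(P[:,0]-.515)<.012]
def fit(P):
    A=np.c_[2*P[:,1:],np.ones(len(P))];s=np.linalg.lstsq(A,(P[:,1:]**2).sum(1),rcond=None)[0];return s[:2],np.sqrt(s[2]+s[0]**2+s[1]**2)
print(fit(P))
Q=W[255:290,425:470].reshape(-1,3);Q=Q[(Q[:,1]>.116)&(Q[:,2]>.09)&(Q[:,2]<.125)]
print("flapK",np.percentile(Q,[.5,5,50,99.5],axis=0).round(4)); 
q=Q[Q[:,0]>np.percentile(Q[:,0],50)];print(fit(q))
print("ring",[px(*S[2:],S[1],u,v).round(4) for u,v in((434,266),(457,270),(446,261),(446,273))])
T=load("scene4");V=cloud(T)
for nm,(v0,v1,u0,u1) in dict(flapk=(275,300,385,405),far=(295,318,388,412),near=(275,300,415,436)).items():
    P=V[v0:v1,u0:u1].reshape(-1,3);P=P[(P[:,2]>.108)&(P[:,2]<.123)];print(nm,len(P),np.percentile(P,[2,50,98],axis=0).round(4))
E
```

```text
boxnear [[0.4996 0.1613 0.1058]
 [0.5134 0.1682 0.118 ]
 [0.5281 0.1833 0.1213]]
(array([0.17208728, 0.10986851]), np.float64(0.010416498652924922))
flapK [[0.5321 0.1231 0.1025]
 [0.5323 0.1238 0.1046]
 [0.5345 0.1314 0.1167]
 [0.541  0.1412 0.1207]]
(array([0.13200872, 0.11247962]), np.float64(0.007876454782968279))
ring [array([0.5335, 0.1285, 0.107 ]), array([0.5326, 0.1362, 0.1147]), array([0.5323, 0.1349, 0.1032]), array([0.5327, 0.1303, 0.1185])]
flapk 137 [[0.5364 0.1252 0.1082]
 [0.5543 0.1375 0.1161]
 [0.5791 0.1676 0.1187]]
far 191 [[0.5707 0.1639 0.1103]
 [0.5948 0.1763 0.118 ]
 [0.6338 0.2034 0.1229]]
near 157 [[0.5022 0.1634 0.1096]
 [0.5248 0.1761 0.1178]
 [0.5636 0.2029 0.1229]]
```

>>> drive_tool:
  rows:
    - {"tx": -0.07,"ty": 0.5,"tz": 0,"ax": 0,"ay": 0,"az": 0,"claw": 0}
    - {"tx": 0,"ty": 0.7,"tz": 0,"ax": 0,"ay": 0,"az": 0,"claw": 0}
    - {"tx": 0,"ty": 0.7,"tz": 0,"ax": 0,"ay": 0,"az": 0,"claw": 0}
    - {"tx": 0,"ty": 0.5,"tz": 0,"ax": 0,"ay": 0,"az": 0,"claw": 0}
    - {"tx": 0,"ty": 0.4,"tz": 0,"ax": 0,"ay": 0,"az": 0,"claw": 0}
    - {"tx": 0,"ty": 0.2,"tz": 0,"ax": 0,"ay": 0,"az": 0,"claw": 0}
    - {"tx": 0,"ty": 0,"tz": 0,"ax": 0,"ay": 0,"az": 0,"claw": 0}
    - {"tx": 0,"ty": 0,"tz": 0,"ax": 0,"ay": 0,"az": 0,"claw": 0}

```text
time_s: 6.7
tcp_pos: [0.5503, 0.1094, 0.1146]
ee_rot: [[-1.0, -0.008, -0.0], [-0.008, 1.0, -0.0], [0.0, -0.0, -1.0]]
wrist_force: [0.1, 0.2, -1.4]
gripper_width: 0.157
gripper_force: 30.0
```

>>> drive_tool:
  rows:
    - {"tx": 0,"ty": 0.3,"tz": 0,"ax": 0,"ay": 0,"az": 0,"claw": 0}
    - {"tx": 0,"ty": 0.3,"tz": 0,"ax": 0,"ay": 0,"az": 0,"claw": 0}
    - {"tx": 0,"ty": 0.2,"tz": 0,"ax": 0,"ay": 0,"az": 0,"claw": 0}
    - {"tx": 0,"ty": 0.2,"tz": 0,"ax": 0,"ay": 0,"az": 0,"claw": 0}
    - {"tx": 0,"ty": 0,"tz": 0,"ax": 0,"ay": 0,"az": 0,"claw": 0}
    - {"tx": 0,"ty": 0,"tz": 0,"ax": 0,"ay": 0,"az": 0,"claw": 0}
    - {"tx": 0,"ty": 0,"tz": 0,"ax": 0,"ay": 0,"az": 0,"claw": 0}

```text
time_s: 7.28
tcp_pos: [0.5503, 0.1193, 0.1146]
ee_rot: [[-1.0, -0.008, -0.0], [-0.008, 1.0, -0.0], [0.0, -0.0, -1.0]]
wrist_force: [0.5, 0.5, -2.5]
gripper_width: 0.156
gripper_force: 30.0
```

```bash
python3 - <<'E'
from h import *
for n in("wrist","scene"):
    S=snap(n); save(n+"5",S)
s=sense();print(s["time_s"],s["tcp_pos"],s["wrist_force"],s["gripper_force"])
a=cv2.imread("pics/wrist5.png");c=cv2.imread("pics/scene5.png")
cv2.imwrite("pics/m5.png",np.hstack([cv2.resize(a[190:350,400:610],(400,305),interpolation=2),cv2.resize(c[265:325,375:454],(400,305),interpolation=2)]))
W=cloud(load("wrist5"))
P=W[180:340,400:560].reshape(-1,3);P=P[(P[:,1]>.155)&(P[:,1]<.1835)&(P[:,2]>.102)&(P[:,2]<.125)]
print(np.histogram(P[:,0],bins=np.arange(.49,.6,.004)))
for a,b in((.495,.530),(.530,.566)):
    q=P[(P[:,0]>a)&(P[:,0]<b)]
    if len(q): print(len(q),np.percentile(q,[.5,50,99.5],axis=0).round(4))
E
```

```text
7.3833 [0.55029957 0.11917968 0.1146539 ] [-0.02306726 -1.08035597 -2.12981764] 29.999372391030192
(array([  0,   2, 745, 630, 601, 615, 589, 587, 568, 312, 520, 719, 442,
       129,   0,   0,   0,   0,   0,   0,   0,   0,   0,   0,   0,   0,
         0]), array([0.49 , 0.494, 0.498, 0.502, 0.506, 0.51 , 0.514, 0.518, 0.522,
       0.526, 0.53 , 0.534, 0.538, 0.542, 0.546, 0.55 , 0.554, 0.558,
       0.562, 0.566, 0.57 , 0.574, 0.578, 0.582, 0.586, 0.59 , 0.594,
       0.598]))
4649 [[0.4985 0.1551 0.1045]
 [0.5122 0.1688 0.1174]
 [0.5286 0.1833 0.1213]]
1810 [[0.5304 0.1551 0.1026]
 [0.5358 0.1669 0.1122]
 [0.5447 0.1816 0.1208]]
```

View pics/m5.png

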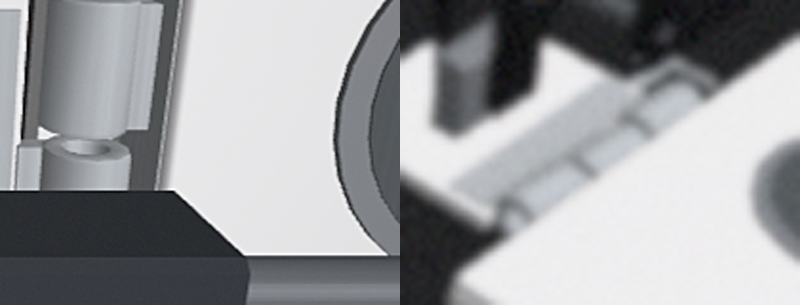

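The view shows the flap knuckle sitting between the box knuckles and lined up in both views: wrist crop, box tube columns 40–133, flap tube 45–131. One numeric check follows.

```bash
python3 - <<'E'
from h import *
from scipy.optimize import least_squares
W=cloud(load("wrist5"))
P=W[180:340,400:560].reshape(-1,3);P=P[(P[:,1]>.155)&(P[:,1]<.1835)&(P[:,2]>.104)&(P[:,2]<.125)]
for nm,a,b in(("box",.502,.526),("flap",.5345,.545)):
    q=P[(P[:,0]>a)&(P[:,0]<b)]
    r=least_squares(lambda c:np.hypot(q[:,1]-c[0],q[:,2]-c[1])-.010,[.172,.11],loss="soft_l1",f_scale=.0004).x
    print(nm,len(q),r.round(4),np.percentile(q[:,1],[1,99]))
f=P[(P[:,0]>.53)&(P[:,0]<.545)];h,e=np.histogram(f[:,0],bins=np.arange(.53,.54,.0005));print(h,"face from .530 step .5mm")
E
```

```text
box 3589 [0.1715 0.1101] [0.15529337 0.18321874]
flap 1150 [0.1715 0.1096] [0.15512335 0.18131717]
[ 13   5   5  10   9 156 195 113 122  87  94  95  85  74  77  70  72  75
  59  75] face from .530 step .5mm
```

```bash
python3 -c "
from station import *
print(finish_job())"
```

```text
the job is handed in; nothing more can be done
None
```

The job is handed in with the flap still held level in the air, its knuckle in the box's gap; my last wrist-camera measurement put the holes within about 0.5 mm of each other, but the judge's result was not shown.

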